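# Stand the spatula in the steel jar

## Task

Take the wooden-handled spatula off the sloping tool rest and stand it in the steel jar, blade down and handle up. Lower the blade well into the jar before you let go of it; it may then lean against the rim. Leave the marker pen and the glass rod on the rest and the jar standing.

Things in the scene. Friction and masses are not known exactly. Their poses are not given: they have to be found in the camera images.
- spatula: Spatula, 181 mm, 30 g: brown wooden handle 12 mm wide, 10 thick, and flat steel blade 12 wide, 5 thick. Origin mid-length on its underside; +y to the handle end (handle y 16 to 90 mm, blade to -90), x across, +z out of its upper face (handle middle at z 5). Starts in the rest's middle slot, blade end on the rest's base, sloping 50 degrees up, handle end up and away from the robot.
- blade_tip (a point): Middle of the end of the spatula's blade (y -90, z 3.5 mm of the spatula), axes as the spatula. The fixed grey tool rest has a steel crossbar, 8 mm thick, 96 mm above the bench, under the spatula at y = 28 mm, with guide pins 22 mm apart; from y = 45 to 90 mm the handle juts free beyond the bar, 115 to 150 mm above the bench.
- steel_jar: The holder: open round opaque steel jar, 64 mm outside (68 at the rim), 58 inside, 85 high, inner floor 5 mm above its underside, 0.35 kg, loose. Origin at the centre of its underside, +z up. A small pale plastic cup (47 mm wide, 46 high) and a glass beaker (68 wide, 82 high) stand near it, in any order, 80 mm or more between centres; they are not the jar.
- marker_pen: Black felt marker, 132 mm long, 14 thick, in the rest's left slot as the robot sees it, 65 mm from the spatula and parallel to it; bystander, stays there. Origin at mid-length on its underside, y along it.
- glass_rod: Clear glass stirring rod, 200 mm long, 6 thick, in the rest's right slot, 65 mm from the spatula and parallel to it, its upper end 160 mm above the bench; bystander, stays there. Origin at mid-length on its underside, y along it.
There are look-alikes about, which are no part of the job. Leave any purple or yellow look-alike of the steel_jar alone.

How it is judged (in metres and radians):
On the way:
1. The blade is lowered into the steel jar while the fingers still hold the spatula (blade tip inside the jar, less than 45 mm above its underside) (z of blade_tip in the frame of steel_jar below 0.045 m and horizontal distance between blade_tip and steel_jar below 0.032 m and contact force between the fingers and spatula above 0.3 N), for 0.1 s.
At the end, for the whole second after the job is handed in: Spatula at rest in the steel jar, handle up, within 40 degrees of vertical, blade tip within 22 mm of the jar's underside height and 32 mm of its axis; jar standing on the bench, tilted under 6 degrees; marker pen and glass rod within 30 mm of where they lay (z of blade_tip in the frame of steel_jar below 0.022 m and horizontal distance between blade_tip and steel_jar below 0.032 m and angle between spatula's own y axis and vertical below 0.7 rad and angle between steel_jar's own z axis and vertical below 0.1 rad and height (world z) of steel_jar below 0.01 m and linear speed of each of spatula, steel_jar below 0.05 m/s and distance of each of marker_pen, glass_rod from where it was at the start of the episode below 0.03 m); the robot touches nothing.
It fails at once if The steel jar is tipped by more than 30 degrees (angle between steel_jar's own z axis and vertical above 0.52 rad).
It also fails if it takes over 35 s, if anything falls off the work surface, if the arm or the gripper's body presses on something with over 40 N, if the wrist force passes 120 N, or if a joint passes its speed limit or range.

## Robot

A 6-joint arm with a two-finger parallel gripper is mounted at the origin on a cart in front of the work surface, level with it; the furniture and walls round the work are solid. World frame = base frame: x ahead of the robot, y to its left, z up, the work surface at z = 0. Lengths are in mm, angles in rad, forces in N, time in s.
With the tool pointing down it reaches from about 350 to 975 mm from the base axis. Payload 7.1 kg.
Tool frame: the origin (TCP) lies at the very end of the fingers, on their centre line; the grasp point (between the pads) lies 19 mm behind it; z points along the fingers, y is the direction in which the jaws open and shut (so a half turn about z gives the same grasp; the last joint's range is limited). The gripper opens to 88 mm and grips with 3 to 60 N. Pads are 20 mm wide; open, the fingers measure 115 mm over their backs; the gripper's body (75 mm by 178 mm) begins 61 mm behind the grasp point.
Start: joints at [1.172, 0.423, 1.63, -0, 1.089, -0.019], TCP at [231.677, 580.457, 222.675] pointing down, gripper open.
Joint ranges: [-3, 3], [-0.9, 2.11], [0.09, 2.58], [-1.31, 4.45], [0.11, 2.69], [-2.54, 2.54]. Speed limits (rad/s): [2.39, 2.39, 3.01, 3.14, 3.14, 3.14].

## Interface

Orientations are given as a rotation vector (axis times angle).
In Python, from workcell import ctrl, imaging gives the robot as it stands. The module is installed in compiled form; this text tells all that it offers.
- The arm moves only by the shell command python3 -m pendant 'ROWS'. ROWS is JSON, a list of rows, each an object with "turn": the turn, a rotation vector about the world's x, y, z in rad, a list of three; "dp": the shift along the world's x, y, z in m, a list of three; "claw": the finger opening in m, from 0 to 0.0878. A call has 1 to 8 rows; each row is the pose to reach, as a shift and turn from the pose commanded when the call began; what a row does not reach only later rows make up. A row lasts 1/10 s, in which the tool goes at most 50 mm and 8.59 degrees, less where a joint would pass 70% of its speed; a pose out of reach is approached as far as the arm can. A call with a gripper value outside its range is refused whole. The fingers move at their own pace and stop on an object; the grip force is fixed at half the most. Time passes only in rows, so rows that repeat a pose let the fingers close. It gives the time, the measured TCP pose, the force and the opening at its end, in the units of the state.
- ctrl.get_obs(): the state, without advancing time (a new reading comes with each control period).
- imaging.get_image(name): name is "side" or "top" or "wrist"; returns a dict with "pixels" (420x560x3 uint8, blue, green, red), "fov_y" (degrees; the focal length in pixels is half the picture's height over the tangent of half this angle, whatever the lens; pixels are square), "cx", "cy" (the principal point, pixels), "xyz" and "rotation" of the camera in the world. Camera axes: x right, y up, looking along -z (the intrinsics and any distortion apply to the point x, -y, -z); pixel columns grow to the right and rows downward; lengths in mm; the calibration is good to about 2 mm. A picture is of the moment at which its call begins. There is no depth.
- ctrl.close_job(): hands the job in, once; it reports no verdict.
The state is a dict: "t": time; "qpos": joint angles; "qvel": joint speeds; "joint_torque": joint torques, N m; "ee_pos": TCP position; "orientation": TCP orientation; "ft_force": force on the tool from outside, world axes, zero at the start; "moment": the same for the moment, N m; "width": finger opening in mm.
Only numpy, scipy, OpenCV 4.12 (cv2) and the standard library are available. Lean on these libraries where they do the work, as an engineer would, in place of code of your own. Each camera call takes 0.05 s, during which the arm holds its last target.

## Working session

There is one attempt and no reset: what is moved stays moved. The work goes in short steps, Python scripts to look and compute and a shell command to move; the robot and the scene stay as the last step left them, time stands still between calls to the robot, and variables do not carry over. Pictures are saved under pics/ and viewed, and the job is handed in when it is done.

```bash
mkdir -p pics; cat > h.py <<'E'
import numpy as np, cv2
from workcell import ctrl, imaging
def snap(n,f):
    d=imaging.get_image(n); cv2.imwrite(f,d["pixels"]); return d
E
python3 - <<'E'
from h import *
print(ctrl.get_obs())
import pickle
for n in ["side","top","wrist"]:
    d=snap(n,f"pics/{n}0.png"); pickle.dump(d,open(f"{n}0.pkl","wb"))
    print(n,{k:v for k,v in d.items() if k!="pixels"})
E
```

```text
{'t': 0.0, 'qpos': array([ 1.17202182e+00,  4.23824994e-01,  1.63068370e+00, -8.41897689e-06,
        1.08861249e+00, -1.90047538e-02]), 'qvel': array([ 1.12631605e-04, -1.05110581e-03,  7.11780428e-05,  8.47982474e-04,
        1.49843260e-03, -5.40018017e-04]), 'joint_torque': array([-2.60797897e-04, -5.44620645e+01, -2.73670363e+01,  6.44247676e-02,
        2.26279499e-02, -1.37142110e-04]), 'ee_pos': array([231.45585433, 579.96176812, 221.9140734 ]), 'orientation': array([-5.92897903e-01, -3.08482175e+00,  2.35101190e-03]), 'ft_force': array([-0.18372072,  0.48057679,  0.20979927]), 'moment': array([ 0.02679711, -0.01791339,  0.02770113]), 'width': 87.37511872602788}
side {'fov_y': 42.90570015817243, 'cx': 292.81441726283504, 'cy': 203.14792089434778, 'xyz': array([-200.402931  , -352.43366481, 1242.74303976]), 'rotation': array([ 0.53885969, -0.30006557, -0.98998038])}
top {'fov_y': 54.92817070583399, 'cx': 283.59449978013464, 'cy': 204.75375426676086, 'xyz': array([430.90602219,  69.5277268 , 921.93957011]), 'rotation': array([ 0.06365507, -0.02212684, -1.59464543])}
wrist {'fov_y': 68.93135250503913, 'cx': 278.47289505992904, 'cy': 209.1643441058447, 'xyz': array([160.79222258, 608.47098021, 385.14625601]), 'rotation': array([-0.24933502, -0.16708636,  1.18303475])}
```

View pics/side0.png

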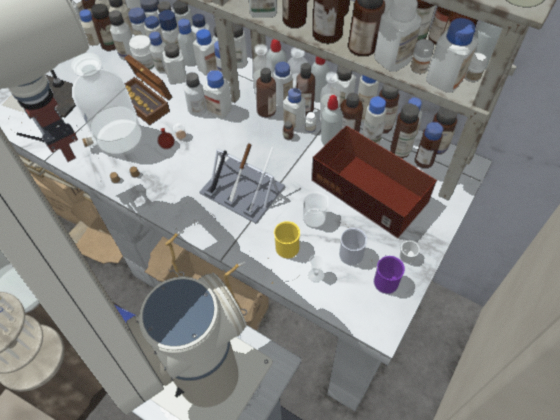

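View pics/top0.png

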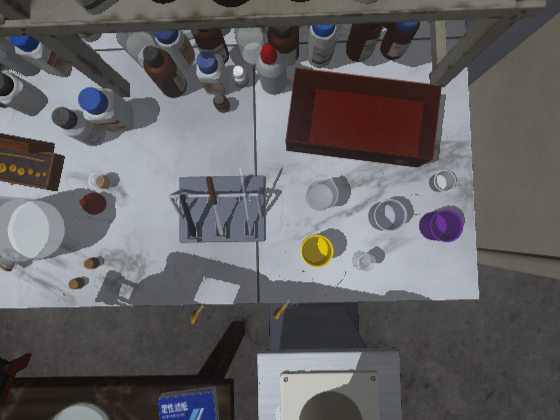

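View pics/wrist0.png

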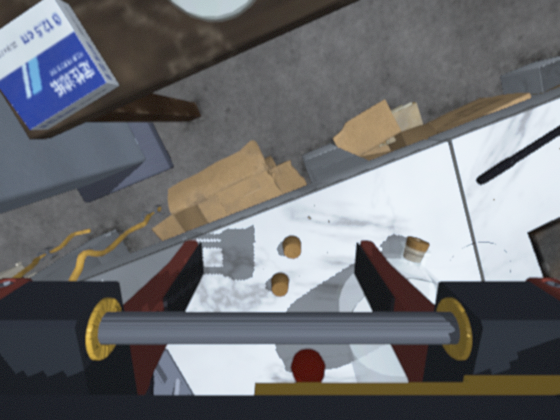

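```bash
cat >> h.py <<'E'
from scipy.spatial.transform import Rotation as R
def ray(d,u,v):
    f=d["pixels"].shape[0]/2/np.tan(np.radians(d["fov_y"]/2))
    c=np.array([(u-d["cx"])/f,-(v-d["cy"])/f,-1.0])
    w=R.from_rotvec(d["rotation"]).apply(c); return d["xyz"],w/np.linalg.norm(w)
def plane(d,u,v,z):
    o,w=ray(d,u,v); return o+w*(z-o[2])/w[2]
def tri(d1,p1,d2,p2):
    a,u=ray(d1,*p1); b,w=ray(d2,*p2)
    s=np.linalg.lstsq(np.c_[u,-w],b-a,rcond=None)[0]
    P,Q=a+s[0]*u,b+s[1]*w; return (P+Q)/2,np.linalg.norm(P-Q)
def proj(d,P):
    f=d["pixels"].shape[0]/2/np.tan(np.radians(d["fov_y"]/2))
    c=R.from_rotvec(d["rotation"]).inv().apply(np.asarray(P,float)-d["xyz"])
    return np.c_[d["cx"]-f*c[...,0]/c[...,2], d["cy"]+f*c[...,1]/c[...,2]] if c.ndim>1 else np.array([d["cx"]-f*c[0]/c[2],d["cy"]+f*c[1]/c[2]])
E
python3 - <<'E'
import cv2,numpy as np
t=cv2.imread("pics/top0.png"); s=cv2.imread("pics/side0.png")
a=cv2.resize(t[150:280,165:295],(520,520),interpolation=cv2.INTER_CUBIC)
cv2.imwrite("pics/c1.png",a)
b=cv2.resize(t[160:280,290:480],(760,480),interpolation=cv2.INTER_CUBIC)
cv2.imwrite("pics/c2.png",b)
c=cv2.resize(s[130:230,190:310],(720,600),interpolation=cv2.INTER_CUBIC)
cv2.imwrite("pics/c3.png",c)
c=cv2.resize(s[180:300,260:430],(765,540),interpolation=cv2.INTER_CUBIC)
cv2.imwrite("pics/c4.png",c)
E
```

```text
(no output)
```

View pics/c1.png

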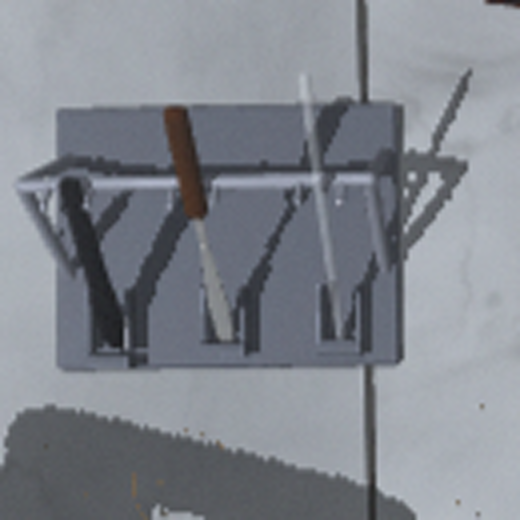

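View pics/c2.png

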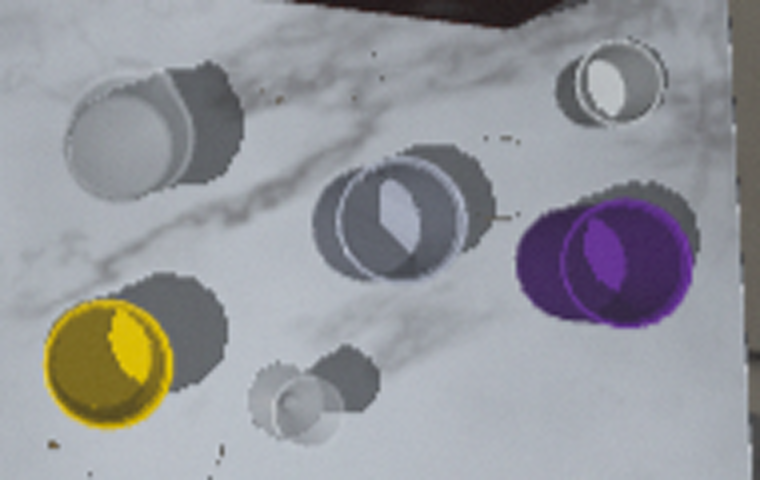

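View pics/c3.png

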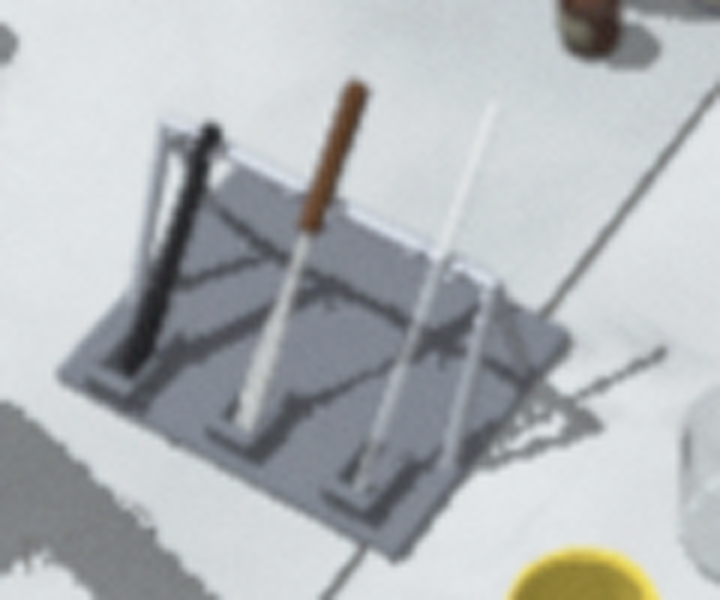

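View pics/c4.png

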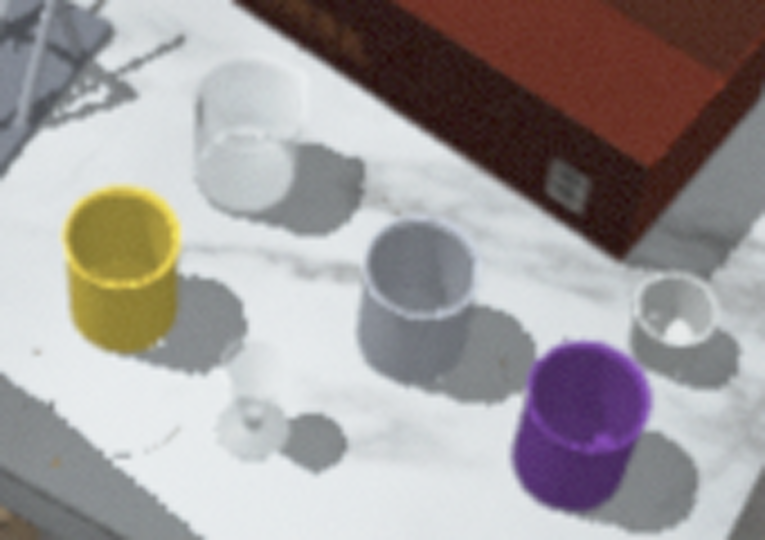

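```bash
python3 - <<'E'
from h import *
import pickle
T=pickle.load(open("top0.pkl","rb"));S=pickle.load(open("side0.pkl","rb"))
np.set_printoptions(precision=1,suppress=True)
def line(d,roi):
    x0,y0,x1,y1=roi
    hsv=cv2.cvtColor(d["pixels"],cv2.COLOR_BGR2HSV)[y0:y1,x0:x1].astype(int)
    m=((hsv[...,1]>90)&((hsv[...,0]<15)|(hsv[...,0]>170))&(hsv[...,2]>30)).astype(np.uint8)
    ys,xs=np.nonzero(m); p=np.c_[xs+x0,ys+y0].astype(float)
    c=p.mean(0); u=np.linalg.svd(p-c)[2][0]; u*=-np.sign(u[1]) # toward top of image
    t=(p-c)@u; return c,u,c+u*(t.max()+.5),c+u*(t.min()-.5),len(p)
a=line(T,(200,170,226,210)); b=line(S,(235,140,258,172))
print(a);print(b)
for i,n in ((0,'cen'),(2,'hiend'),(3,'loend')): print(n,tri(T,a[i],S,b[i]))
print('blade',tri(T,(221,235),S,(231.2,202)))
# jar rim
print('jar rim',tri(T,(390.5,214.5),S,(353.3,239.8)), plane(T,390.5,214.5,85),plane(S,353.3,239.8,85))
print('beaker',tri(T,(318.5,193),S,(316,205)), 'yellow', plane(T,317,251,85),'purple',plane(T,446.5,225,85),'cup',plane(T,445,180.5,46), 'funnel',plane(T,365,262,50))
g=[(180,176),(265,175),(265.5,241),(179.5,242)]
print('base corners',[plane(T,*p,10) for p in g])
E
```

```text
(array([210.4, 190.4]), array([-0.2, -1. ]), array([207.3, 176.4]), array([213.3, 203.7]), 99)
(array([245. , 156.1]), array([ 0.3, -0.9]), array([249.4, 143.6]), array([241. , 167.5]), 55)
cen (array([508.4, 237. , 112. ]), np.float64(1.6820203275190957))
hiend (array([533.6, 237.3, 138.4]), np.float64(1.3382975980843896))
loend (array([483. , 235.4,  90.6]), np.float64(2.635181900360953))
blade (array([417.5, 233.8,   7.6]), np.float64(6.325308403110577))
jar rim (array([ 451. , -130. ,   76.6]), np.float64(1.2440981225733019)) [ 451.2 -128.5   85. ] [ 445.9 -131.1   85. ]
beaker (array([504.1,  13.1,  53.1]), np.float64(7.294944127392676)) yellow [379.8  24.6  85. ] purple [ 426.9 -241.5   85. ] cup [ 522.5 -257.1   46. ] funnel [352.  -78.9  50. ]
base corners [array([552.6, 328.2,  10. ]), array([549.7, 133.6,  10. ]), array([400.2, 135.7,  10. ]), array([402.3, 330.8,  10. ])]
```

```bash
python3 - <<'E'
from h import *
import pickle
T=pickle.load(open("top0.pkl","rb"))
np.set_printoptions(precision=3,suppress=True)
o=ctrl.get_obs(); M=R.from_rotvec(o["orientation"]).as_matrix(); print(M)
for s in(1,-1):
    D=np.c_[[-s,0,0],[0,s,0],[0,0,-1.]]
    print(s,R.from_matrix(D@M.T).as_rotvec(),R.from_matrix(D).as_rotvec())
print(plane(T,210.4,190.4,118),plane(T,207.3,176.4,147),plane(T,213.3,203.7,90), plane(T,390.5,214.5,85))
print(np.array([plane(T,15,230,0),plane(T,35,225,150)]))
E
```

```text
[[-0.929  0.371 -0.   ]
 [ 0.371  0.929 -0.001]
 [ 0.    -0.001 -1.   ]]
1 [ 0.001 -0.     0.38 ] [0.    3.142 0.   ]
-1 [-0.    -0.002 -2.762] [3.142 0.    0.   ]
[507.507 236.44  118.   ] [532.137 236.084 147.   ] [482.354 236.594  90.   ] [ 451.175 -128.485   85.   ]
[[438.453 717.774   0.   ]
 [445.992 572.895 150.   ]]
```

```bash
python3 -m pendant '[{"dp":[0,-0.045,0.02],"turn":[0,0,0.1],"claw":0.044},{"dp":[0.0,-0.09,0.03],"turn":[0,0,0.2],"claw":0.044},{"dp":[0.01,-0.135,0.04],"turn":[0,0,0.3],"claw":0.044},{"dp":[0.03,-0.18,0.05],"turn":[0,0,0.38],"claw":0.044},{"dp":[0.06,-0.22,0.06],"turn":[0,0,0.38],"claw":0.044},{"dp":[0.09,-0.26,0.06],"turn":[0,0,0.38],"claw":0.044},{"dp":[0.12,-0.3,0.06],"turn":[0,0,0.38],"claw":0.044},{"dp":[0.15,-0.343,0.06],"turn":[0,0,0.38],"claw":0.044}]'
python3 -m pendant '[{"dp":[0.03,0,0],"turn":[0,0,0],"claw":0.044},{"dp":[0.06,0,0],"turn":[0,0,0],"claw":0.044},{"dp":[0.06,0,0],"turn":[0,0,0],"claw":0.044},{"dp":[0.06,0,0],"turn":[0,0,0],"claw":0.044}]'
python3 - <<'E'
from h import *
import pickle
d=snap("wrist","pics/w1.png"); pickle.dump(d,open("w1.pkl","wb")); print(d["xyz"],d["rotation"])
o=ctrl.get_obs(); print(o["t"],o["ee_pos"],o["orientation"],o["width"],o["qpos"])
E
```

```text
t: 0.95
ee_pos: [380.4, 238.7, 282.9]
orientation: [-0.001, 3.141, 0.001]
ft_force: [1.2, 0.4, -0.0]
width: 44.0
t: 1.35
ee_pos: [439.3, 240.1, 282.1]
orientation: [-0.001, -3.14, 0.001]
ft_force: [-0.5, -0.6, -0.9]
width: 44.0
[363.37633268 240.20927396 445.4030989 ] [-0.22170823 -0.21998131  1.55902636]
1.4 [438.75039651 240.23185114 282.18034688] [ 1.30493849e-04 -3.14015856e+00  8.90580894e-04] 43.86736052060335 [ 4.77062115e-01  1.68109269e-01  1.84042516e+00  1.70443918e-04
  1.13459254e+00 -1.09388946e+00]
```

View pics/w1.png

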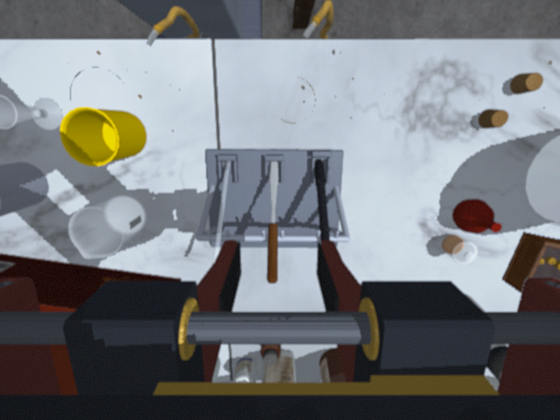

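Wrist view: the spatula's handle runs from (273,223) to (272,282), blade tip at about (273,161), with the pen on its right at (320,165) and the rod at (227,165).
What could be taken for the jar, in the top view:
- grey opaque pot (390,214)
- yellow pot (317,250)
- purple pot (446,225)
- beaker (318,193)
- cup (445,180)
- small glass (365,262)

The grey opaque one is the jar, as crops c2 and c4 confirm.

```bash
python3 - <<'E'
from h import *
import pickle
np.set_printoptions(precision=1,suppress=True)
d=pickle.load(open("w1.pkl","rb")); T=pickle.load(open("top0.pkl","rb"))
x0,y0,x1,y1=258,205,288,300
hsv=cv2.cvtColor(d["pixels"],cv2.COLOR_BGR2HSV)[y0:y1,x0:x1].astype(int)
m=((hsv[...,1]>90)&((hsv[...,0]<20)|(hsv[...,0]>170)))
ys,xs=np.nonzero(m)
for r in range(0,y1-y0,6):
    w=np.nonzero(m[r])[0]
    if len(w): print(r+y0,w.min()+x0,w.max()+x0)
print(ys.min()+y0,ys.max()+y0)
e=(272.3,ys.max()+y0+.5); l=(273,ys.min()+y0-.5)
print('end',plane(d,*e,144),'low',plane(d,*l,90),'blade',plane(d,273.5,161,8))
print(tri(d,e,T,(207.3,176.4)),tri(d,l,T,(213.3,203.7)))
E
```

```text
229 269 276
235 269 276
241 269 276
247 269 276
253 269 276
259 269 276
265 268 276
271 268 276
277 268 276
224 281
end [533.4 233.  144. ] low [484.4 233.1  90. ] blade [418.4 232.7   8. ]
(array([531.1, 234.3, 149.5]), np.float64(2.7689943044187006)) (array([481.2, 233.8, 100.7]), np.float64(1.4719326270108417))
```

```bash
python3 -m pendant '[{"dp":[0.04,-0.006,0],"turn":[0,0.1,0],"claw":0.044},{"dp":[0.075,-0.006,-0.01],"turn":[0,0.15,0],"claw":0.044},{"dp":[0.075,-0.006,-0.05],"turn":[0,0.15,0],"claw":0.044},{"dp":[0.075,-0.006,-0.09],"turn":[0,0.15,0],"claw":0.044},{"dp":[0.075,-0.006,-0.11],"turn":[0,0.15,0],"claw":0.044},{"dp":[0.075,-0.006,-0.11],"turn":[0,0.15,0],"claw":0.044}]'
python3 - <<'E'
from h import *
import pickle
for n in("wrist","side"):
    d=snap(n,f"pics/{n}2.png"); pickle.dump(d,open(f"{n}2.pkl","wb"))
a=d["pixels"][100:250,150:320]; cv2.imwrite("pics/s2c.png",cv2.resize(a,(680,600),interpolation=cv2.INTER_CUBIC))
E
```

```text
t: 2.0
ee_pos: [511.4, 234.1, 169.7]
orientation: [0.002, -2.985, 0.004]
ft_force: [-0.3, -0.5, 0.2]
width: 44.2
```

View pics/wrist2.png

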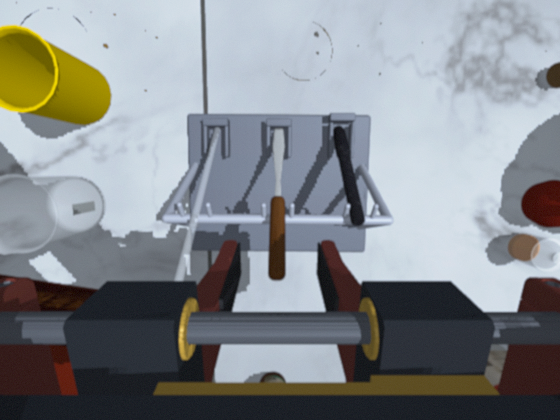

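View pics/side2.png

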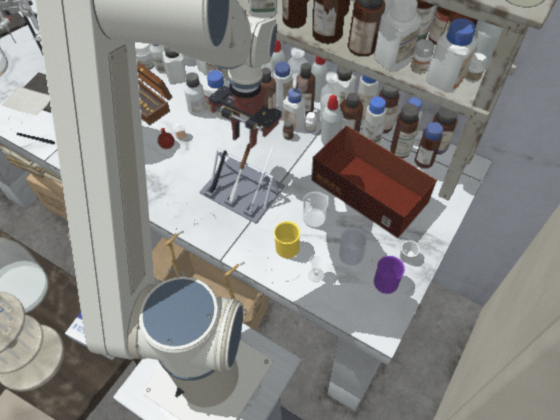

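The wrist view shows the handle at column 277, midway between the fingers (238 and 320). I'm descending and closing.

```bash
python3 -m pendant '[{"dp":[0.002,0,-0.035],"turn":[0,0,0],"claw":0.044},{"dp":[0.002,0,-0.06],"turn":[0,0,0],"claw":0.044},{"dp":[0.002,0,-0.06],"turn":[0,0,0],"claw":0.044},{"dp":[0.002,0,-0.06],"turn":[0,0,0],"claw":0.044}]'
python3 - <<'E'
from h import *
snap("wrist","pics/w3.png")
E
```

```text
t: 2.5
ee_pos: [517.2, 235.0, 114.4]
orientation: [0.001, -2.993, -0.001]
ft_force: [-0.1, 0.3, 0.2]
width: 43.9
```

View pics/w3.png

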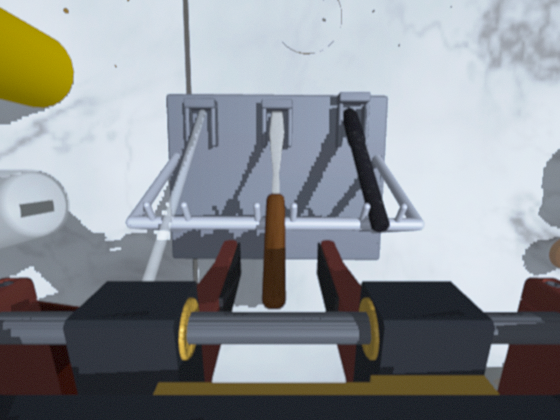

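```bash
python3 -m pendant '[{"dp":[-0.002,-0.001,-0.002],"turn":[0,0,0],"claw":0.02},{"dp":[-0.002,-0.001,-0.002],"turn":[0,0,0],"claw":0.0},{"dp":[-0.002,-0.001,-0.002],"turn":[0,0,0],"claw":0.0},{"dp":[-0.002,-0.001,-0.002],"turn":[0,0,0],"claw":0.0},{"dp":[-0.002,-0.001,-0.002],"turn":[0,0,0],"claw":0.0},{"dp":[-0.002,-0.001,-0.002],"turn":[0,0,0],"claw":0.0}]'
```

```text
t: 3.15
ee_pos: [514.8, 233.5, 110.8]
orientation: [0.0, -2.992, -0.0]
ft_force: [0.1, -0.6, 1.2]
width: 11.5
```

```bash
python3 -m pendant '[{"dp":[0,0,0.01],"turn":[0,0,0],"claw":0.0},{"dp":[0,0,0.025],"turn":[0,0,0],"claw":0.0},{"dp":[0,0,0.045],"turn":[0,0,0],"claw":0.0},{"dp":[0,0,0.07],"turn":[0,0,0],"claw":0.0},{"dp":[0,0,0.1],"turn":[0,0,0],"claw":0.0},{"dp":[0,0,0.13],"turn":[0,0,0],"claw":0.0},{"dp":[0,0,0.15],"turn":[0,0,0],"claw":0.0},{"dp":[0,0,0.15],"turn":[0,0,0],"claw":0.0}]'
python3 - <<'E'
from h import *
import pickle
d=snap("wrist","pics/w4.png"); pickle.dump(d,open("w4.pkl","wb"))
d=snap("top","pics/t4.png"); pickle.dump(d,open("t4.pkl","wb"))
E
```

```text
t: 3.95
ee_pos: [516.1, 234.1, 264.8]
orientation: [0.001, -2.998, -0.004]
ft_force: [0.0, 0.0, -0.2]
width: 11.3
```

View pics/w4.png

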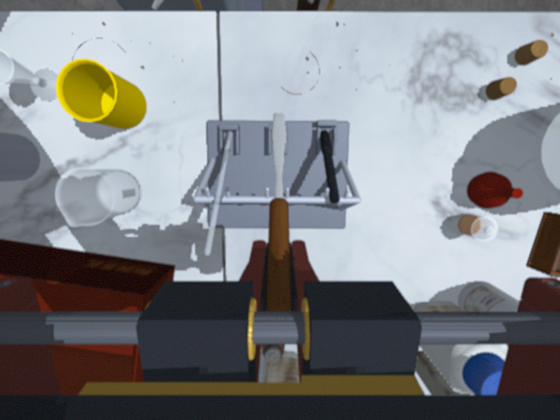

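View pics/t4.png

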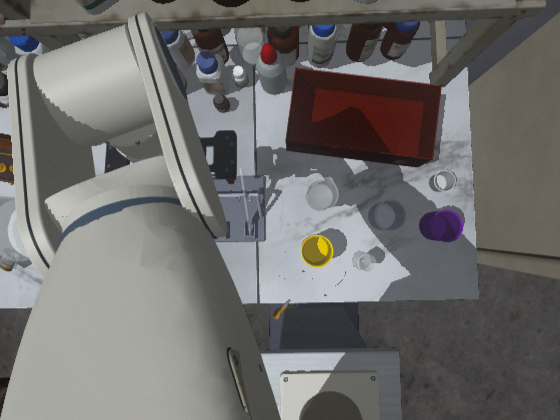

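```bash
python3 -m pendant '[{"dp":[-0.005,-0.03,0.01],"turn":[0,-0.03,0],"claw":0.0},{"dp":[-0.01,-0.075,0.015],"turn":[0,-0.08,0],"claw":0.0},{"dp":[-0.015,-0.12,0.015],"turn":[0,-0.15,0],"claw":0.0},{"dp":[-0.02,-0.165,0.015],"turn":[0,-0.22,0],"claw":0.0},{"dp":[-0.025,-0.21,0.015],"turn":[0,-0.3,0],"claw":0.0},{"dp":[-0.03,-0.255,0.015],"turn":[0,-0.38,0],"claw":0.0},{"dp":[-0.032,-0.3,0.015],"turn":[0,-0.45,0],"claw":0.0},{"dp":[-0.034,-0.34,0.015],"turn":[0,-0.5,0],"claw":0.0}]'
python3 -m pendant '[{"dp":[0,-0.015,0],"turn":[0,0,0],"claw":0.0},{"dp":[0,-0.024,0],"turn":[0,0,0],"claw":0.0},{"dp":[0,-0.024,0],"turn":[0,0,0],"claw":0.0},{"dp":[0,-0.024,0],"turn":[0,0,0],"claw":0.0}]'
python3 - <<'E'
from h import *
import pickle
for n in("wrist","top","side"):
    d=snap(n,f"pics/{n}5.png"); pickle.dump(d,open(f"{n}5.pkl","wb"))
o=ctrl.get_obs(); print(o["ee_pos"],R.from_rotvec(o["orientation"]).as_matrix()[:,2],o["qpos"])
E
```

```text
t: 4.85
ee_pos: [478.6, -107.9, 274.3]
orientation: [0.0, 2.791, -0.001]
ft_force: [0.9, 1.0, 0.3]
width: 11.0
t: 5.25
ee_pos: [480.4, -129.9, 275.0]
orientation: [-0.001, 2.793, 0.001]
ft_force: [-0.4, -0.5, -0.2]
width: 11.2
[ 480.71677561 -129.47265572  275.43264301] [ 3.42405297e-01  8.45888918e-04 -9.39551966e-01] [-0.36333911  0.0260245   2.06675325  0.18485639  0.72931664 -2.05417757]
```

View pics/wrist5.png

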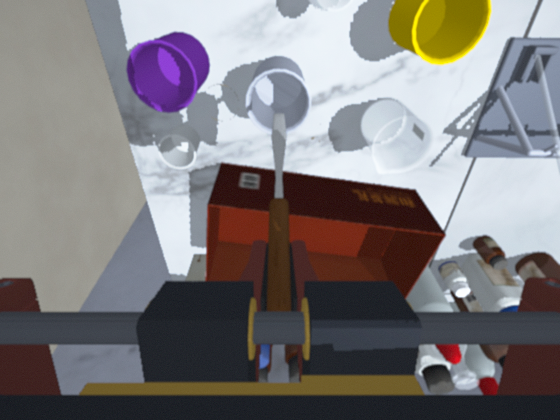

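View pics/top5.png

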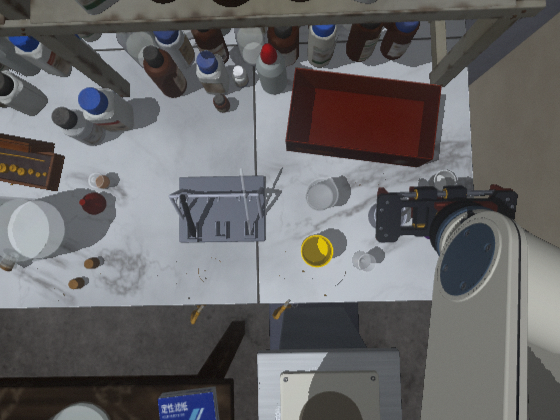

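View pics/side5.png

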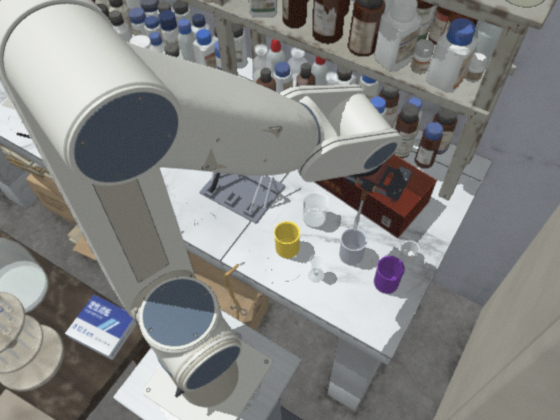

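```bash
python3 - <<'E'
from h import *
import pickle
np.set_printoptions(precision=1,suppress=True)
d=pickle.load(open("wrist5.pkl","rb"));S=pickle.load(open("side5.pkl","rb"));T0=pickle.load(open("top0.pkl","rb"))
tip=np.array([480.7-38,-129.5,275.4-139]); print('tip',tip,proj(d,tip),proj(S,tip))
th=np.linspace(0,2*np.pi,12,endpoint=False)
for c in((451,-129),(448,-130)):
    print(proj(d,np.c_[c[0]+34*np.cos(th),c[1]+34*np.sin(th),0*th+85]).round(0).tolist())
print(plane(d,278,94,85))
a=d["pixels"][40:220,200:360]; cv2.imwrite("pics/w5c.png",cv2.resize(a,(530,600),interpolation=cv2.INTER_CUBIC))
a=S["pixels"][180:280,310:410]; cv2.imwrite("pics/s5c.png",cv2.resize(a,(600,600),interpolation=cv2.INTER_CUBIC))
E
```

```text
tip [ 442.7 -129.5  136.4] [279. 112.] [354.1 229.8]
[[279.0, 135.0], [295.0, 131.0], [307.0, 120.0], [313.0, 103.0], [309.0, 86.0], [297.0, 73.0], [279.0, 67.0], [262.0, 73.0], [250.0, 86.0], [246.0, 103.0], [252.0, 120.0], [264.0, 131.0]]
[[278.0, 132.0], [294.0, 128.0], [306.0, 117.0], [312.0, 100.0], [308.0, 83.0], [296.0, 69.0], [278.0, 64.0], [261.0, 69.0], [249.0, 83.0], [245.0, 100.0], [250.0, 117.0], [263.0, 128.0]]
[ 441.7 -130.4   85. ]
```

View pics/w5c.png

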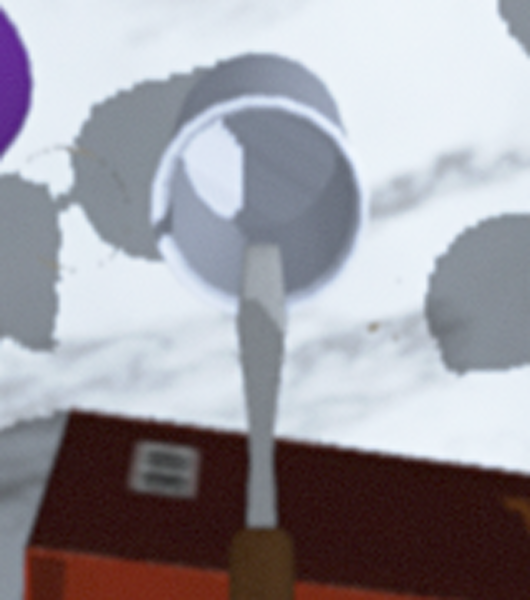

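View pics/s5c.png

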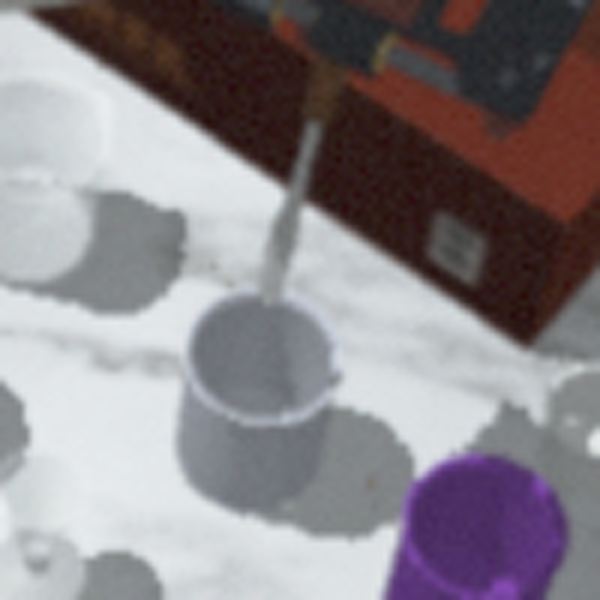

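```bash
python3 -m pendant '[{"dp":[0,0,-0.02],"turn":[0,0,0],"claw":0.0},{"dp":[0,0,-0.045],"turn":[0,0,0],"claw":0.0},{"dp":[0,0,-0.07],"turn":[0,0,0],"claw":0.0},{"dp":[0,0,-0.095],"turn":[0,0,0],"claw":0.0},{"dp":[0,0,-0.115],"turn":[0,0,0],"claw":0.0},{"dp":[0,0,-0.12],"turn":[0,0,0],"claw":0.0},{"dp":[0,0,-0.12],"turn":[0,0,0],"claw":0.0},{"dp":[0,0,-0.12],"turn":[0,0,0],"claw":0.0}]'
python3 - <<'E'
from h import *
d=snap("wrist","pics/wrist6.png");S=snap("side","pics/side6.png")
a=S["pixels"][130:290,290:430]; cv2.imwrite("pics/s6c.png",cv2.resize(a,(525,600),interpolation=cv2.INTER_CUBIC))
E
```

```text
t: 6.2
ee_pos: [481.3, -130.4, 156.5]
orientation: [-0.001, 2.79, -0.0]
ft_force: [-0.1, -0.1, 0.1]
width: 11.6
```

View pics/wrist6.png

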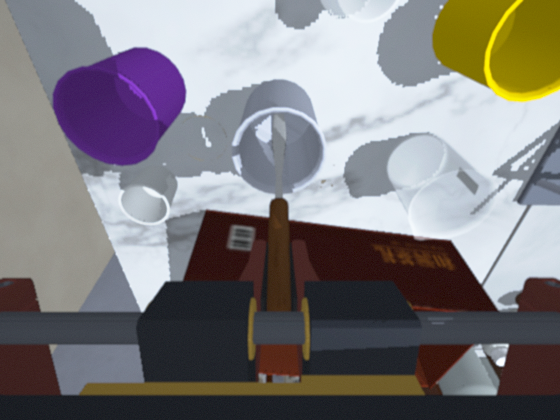

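View pics/s6c.png

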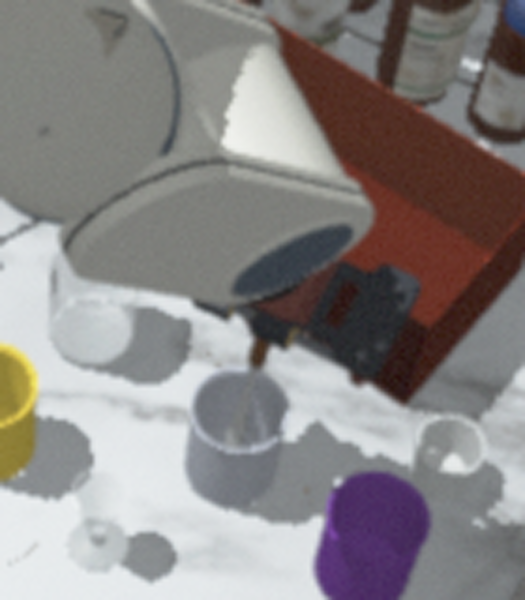

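```bash
python3 -m pendant '[{"dp":[0,0,-0.004],"turn":[0,0,0],"claw":0.0},{"dp":[0,0,-0.007],"turn":[0,0,0],"claw":0.0},{"dp":[0,0,-0.009],"turn":[0,0,0],"claw":0.0},{"dp":[0,0,-0.009],"turn":[0,0,0],"claw":0.0},{"dp":[0,0,-0.009],"turn":[0,0,0],"claw":0.0}]'
```

```text
t: 6.8
ee_pos: [480.5, -130.6, 146.6]
orientation: [-0.0, 2.792, 0.0]
ft_force: [0.6, 0.1, -1.2]
width: 11.3
```

```bash
python3 -m pendant '[{"dp":[0,0,0],"turn":[0,0,0],"claw":0.02},{"dp":[0,0,0],"turn":[0,0,0],"claw":0.035},{"dp":[0,0,0],"turn":[0,0,0],"claw":0.05},{"dp":[0,0,0],"turn":[0,0,0],"claw":0.05},{"dp":[0,0,0],"turn":[0,0,0],"claw":0.05}]'
python3 - <<'E'
from h import *
d=snap("wrist","pics/wrist7.png")
E
```

```text
t: 7.3
ee_pos: [480.6, -130.6, 146.7]
orientation: [-0.0, 2.791, -0.0]
ft_force: [-0.6, -0.4, -0.3]
width: 47.2
```

View pics/wrist7.png

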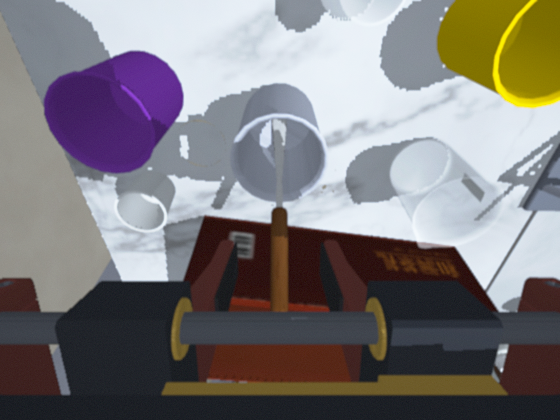

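The wrist view shows the handle free at column 279, between the open fingers (235 and 325). I'm backing out along the tool axis.

```bash
python3 -m pendant '[{"dp":[-0.007,0,0.019],"turn":[0,0,0],"claw":0.06},{"dp":[-0.014,0,0.038],"turn":[0,0,0],"claw":0.06},{"dp":[-0.024,0,0.066],"turn":[0,0,0],"claw":0.06},{"dp":[-0.034,0,0.094],"turn":[0,0,0],"claw":0.06},{"dp":[-0.048,0,0.132],"turn":[0,0,0],"claw":0.06},{"dp":[-0.058,0,0.16],"turn":[0,0,0],"claw":0.06},{"dp":[-0.058,0,0.2],"turn":[0,0,0],"claw":0.06},{"dp":[-0.058,0,0.2],"turn":[0,0,0],"claw":0.06}]'
python3 -m pendant '[{"dp":[-0.02,0.04,0],"turn":[0,0,0],"claw":0.06},{"dp":[-0.02,0.085,0],"turn":[0,0,0],"claw":0.06},{"dp":[-0.02,0.13,0],"turn":[0,0,0],"claw":0.06},{"dp":[-0.02,0.15,0],"turn":[0,0,0],"claw":0.06},{"dp":[-0.02,0.15,0],"turn":[0,0,0],"claw":0.06}]'
python3 - <<'E'
from h import *
import pickle
for n in("wrist","top","side"):
    d=snap(n,f"pics/{n}8.png"); pickle.dump(d,open(f"{n}8.pkl","wb"))
E
```

```text
t: 8.15
ee_pos: [424.8, -131.7, 352.4]
orientation: [-0.001, 2.782, -0.006]
ft_force: [0.8, -0.5, 1.2]
width: 60.2
t: 8.65
ee_pos: [402.1, 21.7, 346.1]
orientation: [-0.007, 2.792, 0.001]
ft_force: [-1.1, -0.1, -0.4]
width: 59.7
```

View pics/wrist8.png

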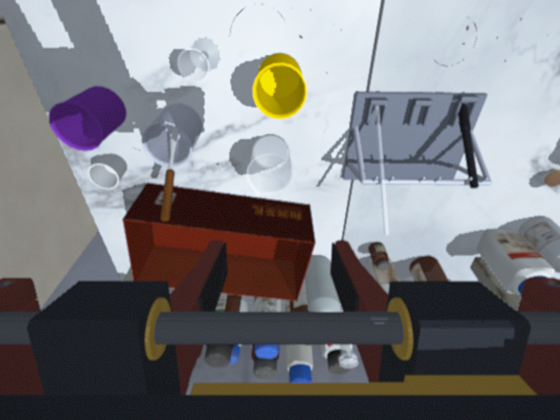

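View pics/top8.png

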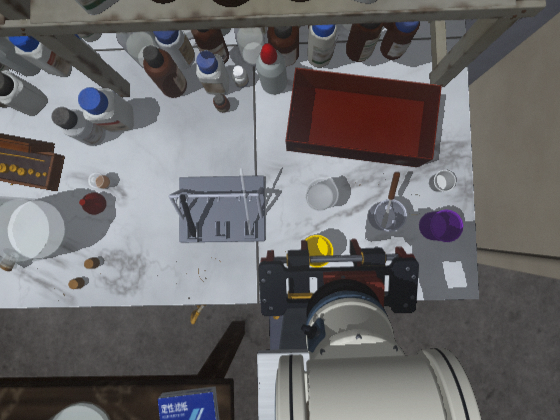

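View pics/side8.png

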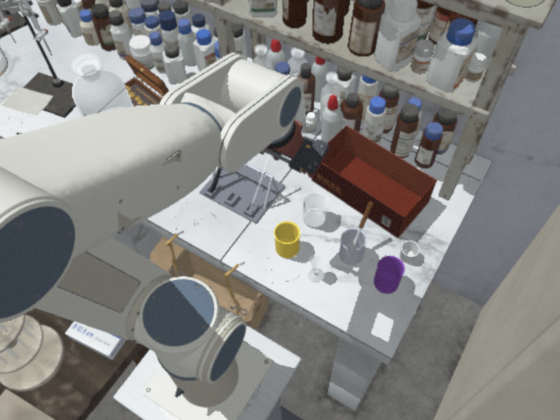

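```bash
python3 - <<'E'
from h import *
import pickle
np.set_printoptions(precision=1,suppress=True)
T=pickle.load(open("top8.pkl","rb"));S=pickle.load(open("side8.pkl","rb"))
T2=snap("top","pics/top9.png")
print(cv2.absdiff(T["pixels"],T2["pixels"])[160:245,365:415].max())
W=pickle.load(open("wrist8.pkl","rb"))
e,g=tri(T,(396,173),S,(369,203.5)); print(e,g, tri(T,(396,173),W,(166,218)))
for a in ("pics/top8.png",): 
    c=cv2.imread(a)[160:245,365:415]; cv2.imwrite("pics/t8c.png",cv2.resize(c,(350,595),interpolation=cv2.INTER_CUBIC))
c=S["pixels"][190:280,320:400]; cv2.imwrite("pics/s8c.png",cv2.resize(c,(533,600),interpolation=cv2.INTER_CUBIC))
E
```

```text
83
[ 528.5 -127.5  140.5] 3.587777821816014 (array([ 528.4, -127.8,  148.9]), np.float64(1.9727340973012601))
```

View pics/t8c.png

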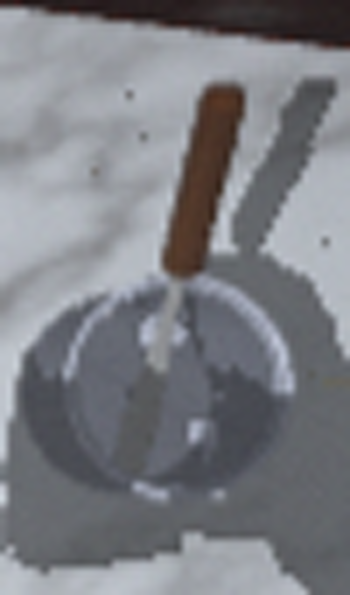

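View pics/s8c.png

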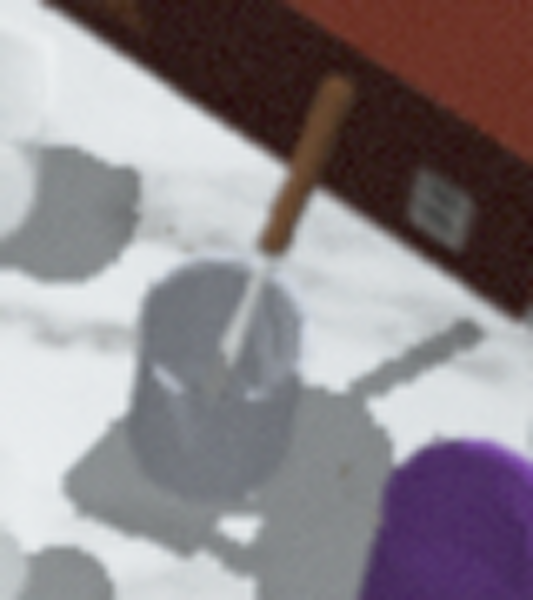

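```bash
python3 -m pendant '[{"dp":[0,0,0],"turn":[0,0,0],"claw":0.06},{"dp":[0,0,0],"turn":[0,0,0],"claw":0.06},{"dp":[0,0,0],"turn":[0,0,0],"claw":0.06},{"dp":[0,0,0],"turn":[0,0,0],"claw":0.06},{"dp":[0,0,0],"turn":[0,0,0],"claw":0.06}]'
python3 - <<'E'
from h import *
import pickle
A=cv2.imread("pics/top8.png"); B=snap("top","pics/top10.png")["pixels"]; Z=cv2.imread("pics/top0.png")
def end(I):
    h=cv2.cvtColor(I,cv2.COLOR_BGR2HSV)[168:202,382:405].astype(int)
    m=(h[...,1]>90)&((h[...,0]<20)|(h[...,0]>170)); ys,xs=np.nonzero(m); return xs.mean()+382,ys.mean()+168,ys.min()+168,len(xs)
print(end(A),end(B))
c=np.hstack([Z[160:250,165:295],B[160:250,165:295]]); cv2.imwrite("pics/rest.png",cv2.resize(c,(780,270),interpolation=cv2.INTER_CUBIC))
o=ctrl.get_obs(); print(o["t"],o["ft_force"])
E
```

```text
t: 9.35
ee_pos: [402.6, 19.2, 346.7]
orientation: [0.0, 2.792, -0.0]
ft_force: [-0.3, -0.3, 0.1]
width: 59.7
(np.float64(393.69465648854964), np.float64(185.26717557251908), np.int64(173), 131) (np.float64(393.6434108527132), np.float64(185.31782945736433), np.int64(173), 129)
9.4 [-0.81402967  0.38305785  0.91091871]
```

View pics/rest.png

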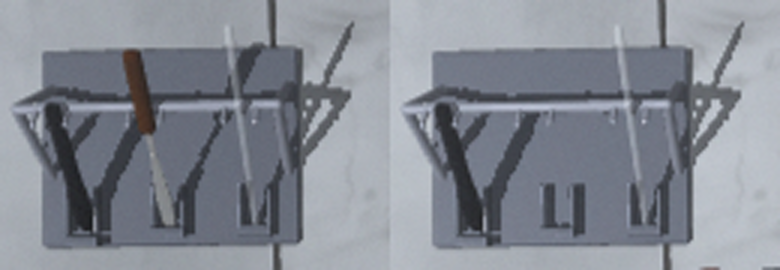

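The spatula is at rest, and the pen and rod haven't moved, so I'm handing the job in.

```bash
python3 -c "
from workcell import ctrl
print(ctrl.close_job())"
```

```text
the job is handed in; nothing more can be done
None
```

The spatula is standing in the grey steel jar, blade down and handle up, and I handed the job in at about 9.4 s of the 35 s allowed. I gripped the handle beyond the crossbar and lifted it off the rest. I lowered the blade until the tip was about 8 mm above the bench (worked out from the arm's pose), then let go.

**Last checks**
- **Spatula:** it leans on the far rim and did not move between pictures 0.75 s apart. I estimate the lean at about 34° at most, from the jar's dimensions. That is under the 40° limit but not by much.
- **Jar:** it looks upright in the side and top views; I did not measure its tilt.
- **Marker pen and glass rod:** both look unmoved on the rest next to the first picture.
- **Robot:** the gripper is open and clear of everything, with no real force on the wrist.

**What disagreed**
- **Handle end height:** it came out at 140 mm from the side and top views and 149 mm from the wrist and top views, against about 156 mm from geometry. Taken at face value, the two measured heights mean a lean of about 38° or slightly over 40°. I trusted the geometry because the side camera had already read the jar rim about 8 mm too low (77 mm instead of 85).
- **Picture difference:** one comparison of two pictures around the jar showed a large change. I took it to be image noise or the arm's shadow, because the handle's position matched to within 0.1 pixel.

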